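# Put three bench tools back on their own shadow pads

## Task

The stapler, the battery pack and the glue stick have been left on one another's shadow pads: put each back on the pad that carries its dark outline, squarely on that outline - the stapler lengthwise along the long pad, the battery pack lengthwise along the short rectangular pad, both right side up, and the glue stick standing upright in the middle of the round pad. The plain square pad is empty and handy for parking one of them on the way. Leave the tape measure, the roll of tape and the label roll where they are.

Things in the scene. Friction and masses are not known exactly. Their poses are not given: they have to be found in the camera images.
- stapler: desk stapler with blue arm and black base, 150 x 36 x 48 mm, lying on its base; origin at the centre of its underside, x along its length, y across, z up. The base is 36 mm wide and 9 mm high, the blue arm (fixed, does not move) is 26 mm wide between 26 and 48 mm above the underside: grip across the arm, at mid-length. About 0.2 kg. Starts on the short rectangular pad.
- battery_pack: black rectangular battery pack lying flat, 76 x 38 x 22 mm; origin at the centre of its underside, x along its 76 mm length, y across its 38 mm width, z up. About 0.2 kg. Starts on the round pad.
- glue_stick: glue stick with white body and green cap, standing upright, 27 mm diameter, 88 mm high; origin at the centre of its underside, z up along its axis. About 40 g. Starts on the long pad.
- pad_long: long grey plastic pad, 190 x 80 mm, 4 mm thick, with the stapler's dark outline (154 x 40 mm, centred, flat) on it: the stapler's place. Fixed to the bench; origin at the centre of its underside, z up. x along its length.
- pad_short: short rectangular grey plastic pad, 130 x 90 mm, 4 mm thick, with the battery pack's dark outline (80 x 42 mm, centred, flat, its length along the pad's) on it: the battery pack's place. Fixed to the bench; origin at the centre of its underside, z up. x along its length.
- pad_round: round grey plastic pad, 104 mm diameter, 4 mm thick, with the glue stick's round dark outline (31 mm, centred, flat) on it: the glue stick's place. Fixed to the bench; origin at the centre of its underside, z up. 
- pad_square: plain square grey plastic pad without outline, 130 x 130 mm, 4 mm thick, empty at the start: the free spot. Fixed to the bench; origin at the centre of its underside, z up. 
- tape_measure: yellow pocket tape measure standing on edge, 42 x 76 x 67 mm, bystander, loose; origin at the centre of its underside.
- tape_clear: roll of pale packing tape lying flat, 114 mm diameter, 48 mm high, bystander, loose; origin at the centre of its underside.
- label_roll: white roll of labels standing on end, 72 mm diameter, 50 mm high, bystander, loose; origin at the centre of its underside.
Things that resemble listed ones, but are neither listed nor needed, are in the scene too. What is shaped like the glue_stick but purple is not meant.

How it is judged:
By the outcome, as a careful person would: the job done as asked, in the order asked, and still so for the second after the job is handed in, with the robot touching nothing.
It also fails if it takes over 120 s, if anything falls off the work surface, if the arm or the gripper's body presses on something with over 40 N, if the wrist force passes 120 N, or if a joint passes its speed limit or range.

## Robot

A 6-joint arm with a two-finger parallel gripper is mounted at the origin on a cart in front of the work surface, level with it; the furniture and walls round the work are solid. World frame = base frame: x ahead of the robot, y to its left, z up, the work surface at z = 0. Lengths are in m, angles in rad, forces in N, time in s.
With the tool pointing down it reaches from about 0.35 to 0.725 m from the base axis. Payload 6 kg.
Tool frame: the origin (TCP) lies at the very end of the fingers, on their centre line; the grasp point (between the pads) lies 19 mm behind it; z points along the fingers, y is the line along which they close (so a half turn about z gives the same grasp; the last joint's range is limited). The gripper opens to 85 mm and grips with 20 to 120 N. Pads are 22 mm wide; open, the fingers measure 114 mm over their backs; the gripper's body (76 mm by 85 mm) begins 54 mm behind the grasp point. The pads swing forward as they close: fully open they stand 13 mm farther back than shut.
Start: joints at [1.639, 0.04, 0.085, 0, -1.615, -0.334], TCP at [0.158, 0.579, 0.231] pointing down, gripper open.
Joint ranges: [-2.56, 2.56], [-1.29, 2.01], [-1.08, 1.49], [-3.29, 1.98], [-2.81, -0.18], [-2.99, 2.99]. Speed limits (rad/s): [2.57, 2.57, 3.01, 3.14, 3.14, 3.14].

## Interface

Orientations are given as a 3x3 rotation matrix whose columns are the frame's x, y, z axes.
In Python, from station import bot gives the robot as it stands.
- The arm moves only by the tool move_arm, never from a script. Its argument "plan" is a list that holds one entry, the list of rows, each a list of 7 numbers: the shift along the tool's x, y, z as a fraction of full scale, then the turn, a rotation vector about the tool's x, y, z as a fraction of full scale, then the finger opening in mm, from 0 to 85.4. A call has 1 to 12 rows; each row is the pose to reach, as a shift and turn from the pose commanded when the call began, along the tool's axes at that moment, turning the shorter way round; what a row does not reach only later rows make up. Full scale, the value 1, is 0.4 m for a shift and pi rad for a turn. A row lasts 1/12 s, in which the tool goes at most 41.7 mm and 7.16 degrees, less where a joint would pass 70% of its speed; a pose out of reach is approached as far as the arm can. A call with a number of a shift or a turn outside -1 to 1 is refused whole. A call with a gripper value outside its range is refused whole. The fingers move at their own pace and stop on an object; "newtons" is the grip in N (left out, the last holds). Time passes only in rows, so rows that repeat a pose let the fingers close. It gives the time, the measured TCP pose, the force, the opening and the grip force at its end, in the units of the state.
- bot.sense(): the state, without advancing time (a new reading comes with each control period).
- bot.snapshot(name): name is "scene" or "top" or "wrist"; returns a dict with "color" (480x640x3 uint8, blue, green, red), "camera_matrix" (3x3 intrinsics, pixels), "world_from_camera" (4x4, takes a point from camera to world coordinates). Camera axes: x right, y down, z forward; pixel columns grow to the right and rows downward; lengths in m; the calibration is good to about 2 mm. A picture is of the moment at which its call begins. There is no depth.
- bot.close_job(): hands the job in; it is judged then, once.
The state is a dict: "time": time; "q": joint angles; "dq": joint speeds; "effort": joint torques, N m; "position": TCP position; "orientation": TCP orientation; "force": force on the tool from outside, world axes, zero at the start; "ft_torque": the same for the moment, N m; "width": finger opening in m; "gripper_force": force on a finger pad.
Only numpy, scipy, OpenCV 4.12 (cv2) and the standard library are available. Lean on these libraries where they do the work, as an engineer would, in place of code of your own. Each camera call takes 0.05 s, during which the arm holds its last target. There are 200 camera calls.

## Working session

There is one attempt and no reset: what is moved stays moved. The work goes in short steps, Python scripts to look and compute and a tool call to move; the robot and the scene stay as the last step left them, time stands still between calls to the robot, and variables do not carry over. Pictures are saved under pics/ and viewed, at most 14 in all, crops included, and the job is handed in when it is done.

Besides the shell and the picture viewer there is one more tool, called after ">>>" as a command line: name --argument value ..., lists and objects as JSON in quotes. move_arm: Moves the arm, as the interface text tells. Shift numbers are shares of 0.4 m and turn numbers shares of pi rad, none past 1 either way. Its arguments: {"type":"object","properties":{"plan":{"type":"array","items":{"type":"array","items":{"type":"array","items":{"type":"number"}}}},"newtons":{"type":"number"}},"required":["plan"]}

```bash
mkdir -p pics; ls; python3 - <<'E'
from station import bot
import cv2,pickle
d={}
for n in("top","scene"):
    s=bot.snapshot(n);d[n]=s;cv2.imwrite(f"pics/{n}0.png",s["color"]);print(n,s["camera_matrix"].round(1).tolist(),s["world_from_camera"].round(3).tolist())
pickle.dump(d,open("s0.pkl","wb"))
st=bot.sense();print(st["time"],st["position"],st["orientation"],st["width"])
E
```

```text
pics
top [[505.6, 0.0, 323.2], [0.0, 505.6, 239.2], [0.0, 0.0, 1.0]] [[0.009, -0.993, 0.119, 0.369], [-1.0, -0.009, 0.005, -0.039], [-0.004, -0.119, -0.993, 1.328], [0.0, 0.0, 0.0, 1.0]]
scene [[482.1, 0.0, 318.0], [0.0, 482.1, 236.2], [0.0, 0.0, 1.0]] [[0.65, -0.358, 0.67, -0.415], [-0.76, -0.327, 0.562, -0.843], [0.017, -0.875, -0.484, 0.716], [0.0, 0.0, 0.0, 1.0]]
0.1 [0.15748065 0.57867086 0.23037269] [[ 9.64877807e-01 -2.62698951e-01 -2.80436860e-04]
 [-2.62699062e-01 -9.64876533e-01 -1.57451951e-03]
 [ 1.43037678e-04  1.59288943e-03 -9.99998721e-01]] 0.08541028744150336
```

View pics/top0.png

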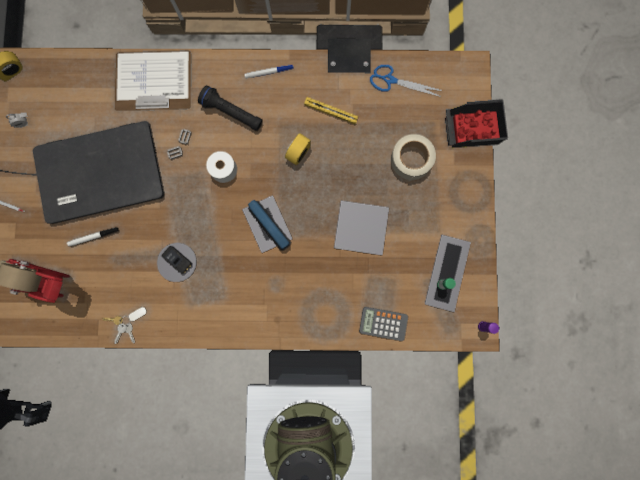

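View pics/scene0.png

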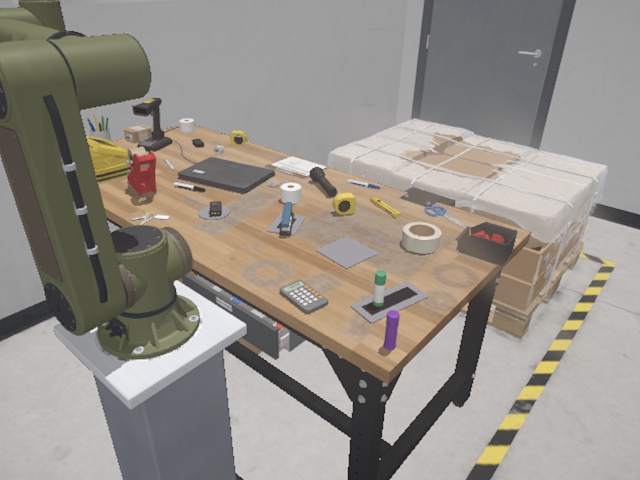

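The top view shows the stapler on the short pad at (269,224), the battery pack on the round pad at (177,261) and the square pad empty at (362,228). The long pad is at (447,272). There are two glue sticks: one with a green cap at (447,284) on the long pad, and a purple one at (488,327) off the pads. The green one fits the description (white body, green cap, on the long pad). I'll confirm that in a crop.

```bash
cat > h.py <<'E'
import numpy as np,cv2
def ray(s,uv,z):
    K,T=s["camera_matrix"],s["world_from_camera"]
    d=T[:3,:3]@np.linalg.inv(K)@np.array([uv[0],uv[1],1.]);o=T[:3,3]
    return (o+d*(z-o[2])/d[2])[:2]
def proj(s,p):
    K,T=s["camera_matrix"],s["world_from_camera"]
    c=K@(T[:3,:3].T@(np.array(p)-T[:3,3]));return c[:2]/c[2]
def rect(s,m,z):
    """largest contour of mask -> world centre, sides, long-axis angle (deg) on plane z"""
    cs,_=cv2.findContours(m,cv2.RETR_EXTERNAL,cv2.CHAIN_APPROX_NONE)
    c=max(cs,key=cv2.contourArea)
    w=np.array([ray(s,p[0],z) for p in c],np.float32)
    (cx,cy),(a,b),t=cv2.minAreaRect(w*1000)
    if a<b: a,b,t=b,a,t+90
    return round(cx/1000,4),round(cy/1000,4),round(a,1),round(b,1),round((t+90)%180-90,1)
E
python3 - <<'E'
import pickle
from h import *
d=pickle.load(open("s0.pkl","rb"));s=d["top"];im=s["color"]
hsv=cv2.cvtColor(im,cv2.COLOR_BGR2HSV)
def m(roi,f):
    o=np.zeros(im.shape[:2],np.uint8);x0,y0,x1,y1=roi
    o[y0:y1,x0:x1]=f[y0:y1,x0:x1]*255;return o
b=im.astype(int);sat=b.max(2)-b.min(2)
grey=(hsv[...,1]<45)|((b.max(2)<75))|((b[...,0]>b[...,2]+5))
fg=np.uint8(grey)
for n,r in dict(long=(420,228,476,316),short=(238,190,298,256),sq=(328,195,396,262),rnd=(152,236,202,288)).items():
    print(n,rect(s,m(r,fg),.004))
    if n=="rnd":
        cv2.findContours
blue=(hsv[...,0]>95)&(hsv[...,0]<115)&(hsv[...,1]>110)
print("stapler",rect(s,m((238,190,298,256),np.uint8(blue)),.048))
green=(hsv[...,0]>55)&(hsv[...,0]<90)&(hsv[...,1]>100)
print("glue",rect(s,m((420,228,476,316),np.uint8(green)),.088))
print("batt",rect(s,m((152,236,202,288),np.uint8(b.max(2)<75)),.022))
def crop(s,x0,y0,x1,y1,w,h):return cv2.resize(s["color"][y0:y1,x0:x1],(w,h),interpolation=cv2.INTER_CUBIC)
A=crop(s,140,180,300,300,400,300);B=crop(s,380,220,540,340,400,300)
C=crop(d["scene"],180,170,340,290,400,300);D=crop(d["scene"],290,240,450,360,400,300)
cv2.imwrite("pics/c1.png",np.vstack([np.hstack([A,B]),np.hstack([C,D])]))
E
```

```text
long (0.4423, -0.3571, 189.9, 80.4, -14.6)
short (0.5636, 0.1155, 157.6, 90.3, 25.2)
sq (0.5605, -0.1316, 131.2, 130.8, 81.8)
rnd (0.465, 0.3525, 102.4, 102.2, -43.6)
stapler (0.5834, 0.1283, 85.2, 23.6, 39.3)
glue (0.4122, -0.3395, 27.1, 24.3, -89.5)
batt (0.4679, 0.3467, 80.1, 38.9, 50.1)
```

View pics/c1.png

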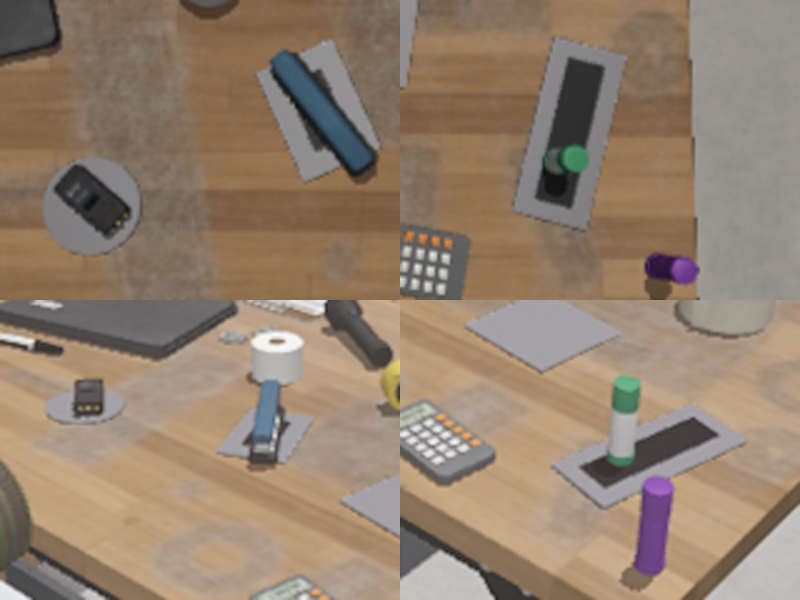

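The crop confirms it: the white-bodied stick with the green cap stands on the long pad, and the purple one stands apart from the pads. I'll move in for close views on the way.

```bash
cat >> h.py <<'E'
from scipy.spatial.transform import Rotation as Ro
def Rd(yawdeg):
    c,s=np.cos(np.radians(yawdeg)),np.sin(np.radians(yawdeg))
    return np.array([[c,s,0],[s,-c,0],[0,0,-1.]])
def legs(bot,*tg):
    """rows (shift, turn) from the present pose to targets (x,y,z,yaw)"""
    st=bot.sense();p,R=np.array(st["position"]),np.array(st["orientation"]);a=p;Ra=R
    print("t",round(st["time"],2),"p",p.round(4),"yaw",round(np.degrees(np.arctan2(R[1,0],R[0,0])),2),"w",round(st["width"]*1e3,1),"F",np.round(st["force"],1),"q",np.round(st["q"],2))
    for t in tg:
        T=np.array(t[:3]);Q=Rd(t[3])
        sh=R.T@(T-p)/.4;tu=Ro.from_matrix(R.T@Q).as_rotvec()/np.pi
        n=max(np.linalg.norm(T-a)/.0417,np.degrees(Ro.from_matrix(Ra.T@Q).magnitude())/7.16)
        print(t,sh.round(4).tolist(),tu.round(4).tolist(),"rows",round(n,1));a,Ra=T,Q
E
python3 - <<'E'
from station import bot
from h import *
legs(bot,(.43,.32,.26,50))
E
```

```text
t 0.1 p [0.1575 0.5787 0.2304] yaw -15.23 w 85.4 F [ 0.2  0.7 -0.7] q [ 1.64  0.04  0.08 -0.   -1.62 -0.33]
(0.43, 0.32, 0.26, 50) [0.8273, 0.4451, -0.0732] [0.0005, 0.0002, -0.3624] rows 9.1
```

>>> move_arm --plan '[[[0.8273,0.4451,-0.0732,0,0,-0.3624,85],[0.8273,0.4451,-0.0732,0,0,-0.3624,85],[0.8273,0.4451,-0.0732,0,0,-0.3624,85],[0.8273,0.4451,-0.0732,0,0,-0.3624,85],[0.8273,0.4451,-0.0732,0,0,-0.3624,85],[0.8273,0.4451,-0.0732,0,0,-0.3624,85],[0.8273,0.4451,-0.0732,0,0,-0.3624,85],[0.8273,0.4451,-0.0732,0,0,-0.3624,85],[0.8273,0.4451,-0.0732,0,0,-0.3624,85],[0.8273,0.4451,-0.0732,0,0,-0.3624,85],[0.8273,0.4451,-0.0732,0,0,-0.3624,85],[0.8273,0.4451,-0.0732,0,0,-0.3624,85]]]'

```text
time: 1.1
position: [0.4308, 0.3192, 0.2602]
orientation: [[0.645, 0.764, -0.001], [0.764, -0.645, -0.0], [-0.001, -0.0, -1.0]]
force: [-0.3, 0.1, -0.3]
width: 0.0853
gripper_force: 0.0
```

```bash
python3 - <<'E'
from station import bot
from h import *
import pickle
s=bot.snapshot("wrist");pickle.dump(s,open("w1.pkl","wb"));cv2.imwrite("pics/w1.png",s["color"])
print(s["world_from_camera"].round(3))
legs(bot,(.50,.10,.26,38),(.46,-.30,.26,-15))
E
```

```text
[[ 0.764 -0.618 -0.186  0.477]
 [-0.645 -0.731 -0.22   0.374]
 [ 0.     0.288 -0.958  0.402]
 [ 0.     0.     0.     1.   ]]
t 1.15 p [0.4301 0.32   0.2601] yaw 49.89 w 85.1 F [-0.5  0.4  0.4] q [ 1.01 -0.12 -0.02 -0.   -1.67  1.43]
(0.5, 0.1, 0.26, 38) [-0.308, 0.4879, 0.0003] [-0.0001, 0.0003, 0.066] rows 5.5
(0.46, -0.3, 0.26, -15) [-1.1372, 1.0557, 0.0008] [0.0001, 0.0003, 0.3605] rows 9.6
```

View pics/w1.png

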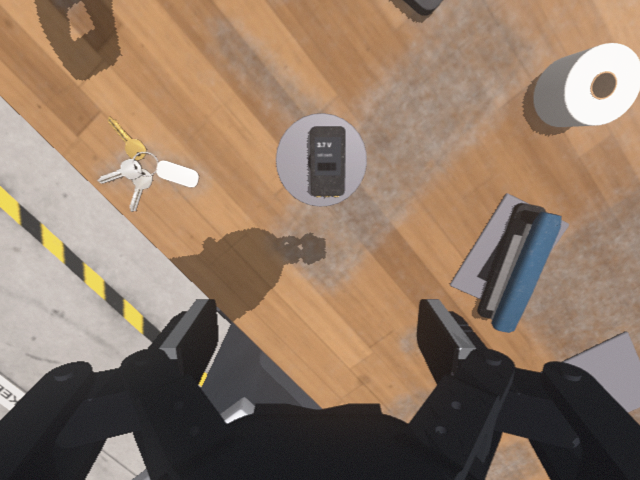

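The wrist view shows the battery pack at (327,162) on the round pad and the stapler at (520,268). It is sharp enough to measure from. Next I'll look above the stapler.

```bash
cat >> h.py <<'E'
def box(s,x0,y0,x1,y1,f):
    o=np.zeros(f.shape,np.uint8);o[y0:y1,x0:x1]=f[y0:y1,x0:x1]*np.uint8(255);return o
def masks(s):
    b=s["color"].astype(int);h=cv2.cvtColor(s["color"],cv2.COLOR_BGR2HSV)
    return dict(grey=(h[...,1]<45)|(b.max(2)<75)|(b[...,0]>b[...,2]+5),dark=b.max(2)<75,
      padgrey=(h[...,1]<45)&(b.max(2)>95),
      blue=(h[...,0]>95)&(h[...,0]<115)&(h[...,1]>100),green=(h[...,0]>50)&(h[...,0]<90)&(h[...,1]>90))
E
python3 - <<'E'
import pickle
from h import *
from station import bot
s=pickle.load(open("w1.pkl","rb"));m=masks(s)
g=box(s,265,100,380,215,m["grey"]);print("round",rect(s,g,.004))
for z in(.026,):print("batt",rect(s,cv2.morphologyEx(box(s,265,100,380,215,m["dark"]),cv2.MORPH_OPEN,np.ones((5,5))),z))
legs(bot,(.535,.09,.26,38))
E
```

```text
round (0.464, 0.3517, 102.8, 102.4, -85.9)
batt (0.4659, 0.3453, 20.5, 8.5, -40.2)
t 1.15 p [0.4301 0.32   0.2601] yaw 49.89 w 85.1 F [-0.5  0.4  0.4] q [ 1.01 -0.12 -0.02 -0.   -1.67  1.43]
(0.535, 0.09, 0.26, 38) [-0.2708, 0.5709, 0.0002] [-0.0001, 0.0003, 0.066] rows 6.1
```

>>> move_arm --plan '[[[-0.2708,0.5709,0,0,0,0.066,85],[-0.2708,0.5709,0,0,0,0.066,85],[-0.2708,0.5709,0,0,0,0.066,85],[-0.2708,0.5709,0,0,0,0.066,85],[-0.2708,0.5709,0,0,0,0.066,85],[-0.2708,0.5709,0,0,0,0.066,85],[-0.2708,0.5709,0,0,0,0.066,85],[-0.2708,0.5709,0,0,0,0.066,85],[-0.2708,0.5709,0,0,0,0.066,85],[-0.2708,0.5709,0,0,0,0.066,85]]]'

```text
time: 1.98
position: [0.535, 0.0919, 0.2604]
orientation: [[0.786, 0.619, -0.0], [0.619, -0.786, 0.0], [-0.0, -0.0, -1.0]]
force: [-0.2, 0.2, -0.2]
width: 0.0848
gripper_force: 0.0
```

```bash
python3 - <<'E'
from station import bot
from h import *
import pickle
s=bot.snapshot("wrist");pickle.dump(s,open("w2.pkl","wb"));cv2.imwrite("pics/w2.png",s["color"])
legs(bot,(.46,-.05,.28,0),(.40,-.30,.28,-15))
s=pickle.load(open("w1.pkl","rb"))
b=s["color"].max(2)
for t in(80,95,110):print("batt",rect(s,box(s,295,110,360,205,b<t),.026))
E
```

```text
t 2.03 p [0.535  0.0921 0.2605] yaw 38.25 w 84.5 F [-1.1 -0.4  0.7] q [ 0.54 -0.11 -0.01 -0.   -1.67  1.7 ]
(0.46, -0.05, 0.28, 0) [-0.3671, 0.1628, -0.0487] [-0.0, 0.0, 0.2125] rows 5.3
(0.4, -0.3, 0.28, -15) [-0.8718, 0.5608, -0.0488] [-0.0, 0.0, 0.2958] rows 6.2
batt (0.4682, 0.349, 71.3, 38.7, 49.8)
batt (0.4679, 0.3486, 72.9, 38.8, 51.1)
batt (0.4676, 0.3489, 74.7, 39.7, 51.1)
```

View pics/w2.png

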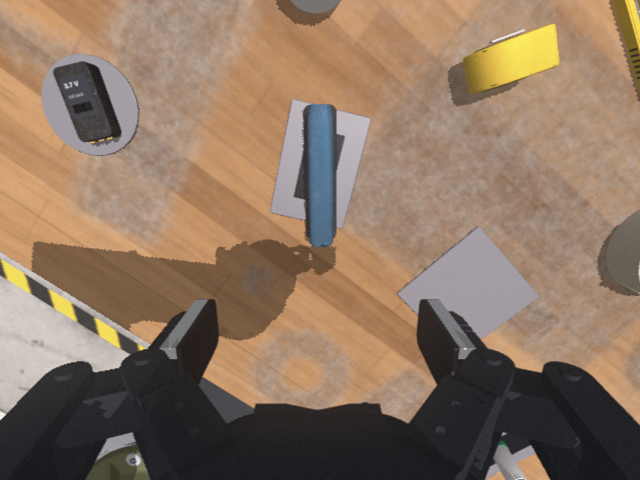

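```bash
python3 - <<'E'
from h import *
import pickle
from station import bot
s=pickle.load(open("w2.pkl","rb"));m=masks(s)
bl=cv2.morphologyEx(box(s,290,90,350,260,m["blue"]),cv2.MORPH_OPEN,np.ones((3,3)))
print("stapler blue",rect(s,bl,.052))
s1=pickle.load(open("w1.pkl","rb"));m1=masks(s1)
print("stapler blue w1",rect(s1,cv2.morphologyEx(box(s1,470,190,570,345,m1["blue"]),cv2.MORPH_OPEN,np.ones((3,3))),.052))
pg=cv2.morphologyEx(box(s,260,90,380,240,m["padgrey"]),cv2.MORPH_OPEN,np.ones((3,3)))
cs,_=cv2.findContours(pg,cv2.RETR_EXTERNAL,cv2.CHAIN_APPROX_NONE)
w=np.array([ray(s,p[0],.004) for c in cs if cv2.contourArea(c)>60 for p in c],np.float32)*1000
print("short",cv2.minAreaRect(w))
sq=cv2.morphologyEx(box(s,390,215,545,345,m["padgrey"]),cv2.MORPH_OPEN,np.ones((3,3)))
print("sq",rect(s,sq,.004))
print("batt",rect(s,box(s,50,55,125,145,s["color"].max(2)<95),.026), "round",rect(s,box(s,30,45,150,165,m["grey"]),.004))
legs(bot,(.38,-.27,.28,-15))
E
```

```text
stapler blue (0.5813, 0.1241, 73.2, 21.1, 38.9)
stapler blue w1 (0.5562, 0.1091, 129.2, 22.3, 37.4)
short ((567.5977783203125, 115.5762710571289), (128.9237060546875, 89.67720031738281), 25.192411422729492)
sq (0.56, -0.1332, 131.1, 129.5, 82.1)
batt (0.473, 0.342, 75.7, 46.1, 50.2) round (0.4646, 0.3503, 102.9, 102.8, -64.8)
t 2.03 p [0.535  0.0921 0.2605] yaw 38.25 w 84.5 F [-1.1 -0.4  0.7] q [ 0.54 -0.11 -0.01 -0.   -1.67  1.7 ]
(0.38, -0.27, 0.28, -15) [-0.8646, 0.471, -0.0488] [-0.0, 0.0, 0.2958] rows 9.5
```

The view shows the stapler at (321,175) over the short pad's outline, with the square pad at (468,285). Both pads are now measured. Next is the glue stick.

>>> move_arm --plan '[[[-0.8646,0.471,-0.0488,0,0,0.2958,85],[-0.8646,0.471,-0.0488,0,0,0.2958,85],[-0.8646,0.471,-0.0488,0,0,0.2958,85],[-0.8646,0.471,-0.0488,0,0,0.2958,85],[-0.8646,0.471,-0.0488,0,0,0.2958,85],[-0.8646,0.471,-0.0488,0,0,0.2958,85],[-0.8646,0.471,-0.0488,0,0,0.2958,85],[-0.8646,0.471,-0.0488,0,0,0.2958,85],[-0.8646,0.471,-0.0488,0,0,0.2958,85],[-0.8646,0.471,-0.0488,0,0,0.2958,85],[-0.8646,0.471,-0.0488,0,0,0.2958,85],[-0.8646,0.471,-0.0488,0,0,0.2958,85]]]'

```text
time: 3.03
position: [0.3797, -0.2711, 0.2802]
orientation: [[0.965, -0.261, 0.0], [-0.261, -0.965, 0.0], [0.0, -0.0, -1.0]]
force: [0.1, -0.1, -0.0]
width: 0.0853
gripper_force: 0.0
```

```bash
python3 - <<'E'
from station import bot
from h import *
import pickle
s=bot.snapshot("wrist");pickle.dump(s,open("w3.pkl","wb"));cv2.imwrite("pics/w3.png",s["color"])
legs(bot)
s=pickle.load(open("w2.pkl","rb"));h=cv2.cvtColor(s["color"],cv2.COLOR_BGR2HSV)
m=(h[...,0]>90)&(h[...,0]<120)&(h[...,1]>70)
print("st",rect(s,cv2.morphologyEx(box(s,290,90,350,260,m),cv2.MORPH_CLOSE,np.ones((7,7))),.052))
s=pickle.load(open("w1.pkl","rb"));h=cv2.cvtColor(s["color"],cv2.COLOR_BGR2HSV)
m=(h[...,0]>90)&(h[...,0]<120)&(h[...,1]>70)
print("st",rect(s,cv2.morphologyEx(box(s,470,190,570,345,m),cv2.MORPH_CLOSE,np.ones((5,5))),.052))
E
```

```text
t 3.08 p [ 0.38   -0.2705  0.2801] yaw -15.08 w 84.8 F [-0.1  0.6  0.6] q [-0.18 -0.31 -0.14 -0.   -1.74  1.49]
st (0.5623, 0.1093, 141.4, 24.0, 38.9)
st (0.5585, 0.1151, 141.5, 29.9, 37.6)
```

View pics/w3.png

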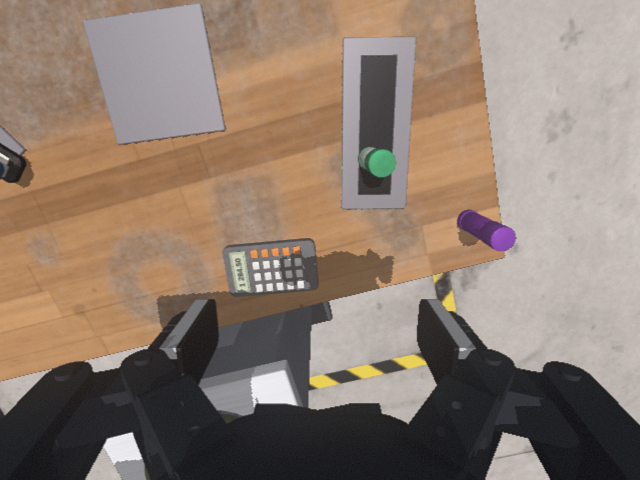

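The green-capped stick's cap top is at about (381,163), on the long pad's outline. The purple one at (500,232) is well clear.

```bash
python3 - <<'E'
from station import bot
from h import *
import pickle
s=pickle.load(open("w3.pkl","rb"));m=masks(s)
v=s["color"][...,1]
g=box(s,350,140,400,185,m["green"])
print("green V pct",np.percentile(v[g>0],[10,30,50,70,90]))
for t in(0,105,115,125):
    q=g&(np.uint8(v>t)*255)
    cs,_=cv2.findContours(q,0,1)
    if not cs: continue
    c=max(cs,key=cv2.contourArea);(x,y),r=cv2.minEnclosingCircle(c);print(t,x,y,r,ray(s,(x,y),.092))
print("eye",ray(s,(381,163),.092))
print("long",rect(s,cv2.morphologyEx(box(s,335,30,422,215,m["padgrey"]),cv2.MORPH_CLOSE,np.ones((3,3))),.004))
ds=v
print("outline",rect(s,cv2.morphologyEx(box(s,345,42,410,205,s["color"].max(2)<75),cv2.MORPH_CLOSE,np.ones((3,3))),.004))
print("sq",rect(s,box(s,75,0,235,150,m["padgrey"]),.004))
t=pickle.load(open("s0.pkl","rb"))["top"]
print("top eye",ray(t,(449.5,283.5),.092))
E
```

```text
green V pct [123. 159. 162. 166. 178.]
0 380.3538513183594 162.12307739257812 14.690816879272461 [ 0.41278981 -0.34306188]
105 381.6764831542969 162.73529052734375 14.218907356262207 [ 0.41191021 -0.34414825]
115 381.3461608886719 162.65383911132812 13.942597389221191 [ 0.41206542 -0.34386301]
125 381.3461608886719 162.65383911132812 13.942597389221191 [ 0.41206542 -0.34386301]
eye [ 0.41183812 -0.34348051]
long (0.442, -0.3596, 188.7, 79.8, -14.6)
outline (0.4654, -0.3661, 100.2, 37.7, -14.1)
sq (0.5594, -0.1351, 130.2, 129.4, 82.1)
top eye [ 0.41083123 -0.34096792]
```

```bash
python3 - <<'E'
from station import bot
from h import *
legs(bot,(.412,-.3435,.14,-15),(.412,-.3435,.03,-15))
E
```

```text
t 3.08 p [ 0.38   -0.2705  0.2801] yaw -15.08 w 84.8 F [-0.1  0.6  0.6] q [-0.18 -0.31 -0.14 -0.   -1.74  1.49]
(0.412, -0.3435, 0.14, -15) [0.1246, 0.1555, 0.3502] [-0.0001, -0.0, -0.0004] rows 3.9
(0.412, -0.3435, 0.03, -15) [0.1245, 0.1556, 0.6252] [-0.0001, -0.0, -0.0004] rows 2.6
```

>>> move_arm --plan '[[[0.1246,0.1555,0.35,0,0,0,85],[0.1246,0.1555,0.35,0,0,0,85],[0.1246,0.1555,0.35,0,0,0,85],[0.1246,0.1555,0.35,0,0,0,85],[0.1246,0.1555,0.35,0,0,0,85],[0.1246,0.1555,0.35,0,0,0,85],[0.1246,0.1555,0.42,0,0,0,85],[0.1246,0.1555,0.5,0,0,0,85],[0.1246,0.1555,0.57,0,0,0,85],[0.1246,0.1555,0.625,0,0,0,85],[0.1246,0.1555,0.625,0,0,0,85],[0.1246,0.1555,0.625,0,0,0,85]]]'

```text
time: 4.08
position: [0.4127, -0.3437, 0.032]
orientation: [[0.966, -0.259, 0.001], [-0.259, -0.966, -0.001], [0.001, 0.001, -1.0]]
force: [0.1, 0.2, 1.3]
width: 0.0851
gripper_force: 0.0
```

>>> move_arm --plan '[[[0,0,0,0,0,0,60],[0,0,0,0,0,0,40],[0,0,0,0,0,0,30],[0,0,0,0,0,0,20],[0,0,0,0,0,0,20],[0,0,0,0,0,0,20],[0,0,0,0,0,0,20],[0,0,0,0,0,0,20],[0,0,0,0,0,0,20]]]' --newtons 25

```text
time: 4.83
position: [0.4121, -0.3444, 0.031]
orientation: [[0.965, -0.261, 0.001], [-0.261, -0.965, -0.001], [0.001, 0.0, -1.0]]
force: [1.6, 2.5, 6.0]
width: 0.025
gripper_force: 24.2
```

```bash
python3 - <<'E'
from station import bot
from h import *
st=bot.sense();print(st["gripper_force"])
p=np.array(st["position"])
legs(bot,(*p[:2],.13,-15),(.56,-.134,.13,-15),(.56,-.134,p[2]+.002,-15))
E
```

```text
24.221878247335553
t 4.83 p [ 0.4121 -0.3444  0.031 ] yaw -15.11 w 25.0 F [1.6 2.5 6. ] q [-0.32 -0.06 -0.38  0.   -1.25  1.63]
(np.float64(0.41211699861174167), np.float64(-0.34439214995031586), 0.13, -15) [0.0003, 0.0, -0.2475] [0.0001, -0.0004, -0.0006] rows 2.4
(0.56, -0.134, 0.13, -15) [0.2202, -0.6041, -0.2473] [0.0001, -0.0004, -0.0006] rows 6.2
(0.56, -0.134, np.float64(0.033004428480746854), -15) [0.2199, -0.6042, -0.0048] [0.0001, -0.0004, -0.0006] rows 2.3
```

>>> move_arm --plan '[[[0,0,-0.08,0,0,0,20],[0,0,-0.16,0,0,0,20],[0,0,-0.2475,0,0,0,20],[0.05,-0.13,-0.2475,0,0,0,20],[0.09,-0.23,-0.2475,0,0,0,20],[0.125,-0.33,-0.2475,0,0,0,20],[0.16,-0.43,-0.2475,0,0,0,20],[0.2,-0.53,-0.2475,0,0,0,20],[0.22,-0.604,-0.2475,0,0,0,20],[0.22,-0.604,-0.2475,0,0,0,20],[0.22,-0.604,-0.2475,0,0,0,20],[0.22,-0.604,-0.2475,0,0,0,20]]]'

```text
time: 5.83
position: [0.5593, -0.1338, 0.1283]
orientation: [[0.966, -0.26, -0.002], [-0.26, -0.966, -0.0], [-0.002, 0.001, -1.0]]
force: [0.2, -0.1, -0.0]
width: 0.0252
gripper_force: 24.2
```

>>> move_arm --plan '[[[0,0,0.08,0,0,0,20],[0,0,0.16,0,0,0,20],[0,0,0.215,0,0,0,20],[0,0,0.23,0,0,0,20],[0,0,0.238,0,0,0,20],[0,0,0.243,0,0,0,20],[0,0,0.2445,0,0,0,20],[0,0,0.2445,0,0,0,20],[0,0,0.2445,0,0,0,20]]]'

```text
time: 6.58
position: [0.5604, -0.1342, 0.0329]
orientation: [[0.965, -0.261, 0.002], [-0.261, -0.965, -0.0], [0.002, -0.0, -1.0]]
force: [0.0, 0.6, -0.9]
width: 0.0252
gripper_force: 24.2
```

>>> move_arm --plan '[[[0,0,0.002,0,0,0,20],[0,0,0.004,0,0,0,20],[0,0,0.005,0,0,0,20],[0,0,0.005,0,0,0,20]]]'

```text
time: 6.92
position: [0.5604, -0.1341, 0.031]
orientation: [[0.966, -0.26, 0.002], [-0.26, -0.966, -0.001], [0.002, 0.0, -1.0]]
force: [-0.9, 0.9, 4.8]
width: 0.0249
gripper_force: 24.2
```

>>> move_arm --plan '[[[0,0,0,0,0,0,28],[0,0,0,0,0,0,34],[0,0,0,0,0,0,45],[0,0,0,0,0,0,60],[0,0,0,0,0,0,75],[0,0,0,0,0,0,80],[0,0,-0.08,0,0,0,85],[0,0,-0.18,0,0,0,85],[0,0,-0.28,0,0,0,85],[0,0,-0.4,0,0,0,85],[0,0,-0.5,0,0,0,85],[0,0,-0.5,0,0,0,85]]]'

```text
time: 7.92
position: [0.5618, -0.1352, 0.2392]
orientation: [[0.965, -0.261, 0.013], [-0.261, -0.965, -0.003], [0.013, -0.001, -1.0]]
force: [0.5, -1.3, 1.4]
width: 0.085
gripper_force: 0.0
```

```bash
python3 - <<'E'
from station import bot
from h import *
legs(bot,(.50,.065,.20,38))
E
```

```text
t 7.92 p [ 0.5618 -0.1352  0.2392] yaw -15.14 w 85.0 F [ 0.5 -1.3  1.4] q [ 0.11 -0.03  0.03  0.   -1.62  1.19]
(0.5, 0.065, 0.2, 38) [-0.281, -0.4428, 0.0946] [0.0017, -0.004, -0.2952] rows 7.4
```

>>> move_arm --plan '[[[-0.281,-0.4428,0.08,0,0,-0.2952,85],[-0.281,-0.4428,0.08,0,0,-0.2952,85],[-0.281,-0.4428,0.08,0,0,-0.2952,85],[-0.281,-0.4428,0.08,0,0,-0.2952,85],[-0.281,-0.4428,0.08,0,0,-0.2952,85],[-0.281,-0.4428,0.08,0,0,-0.2952,85],[-0.281,-0.4428,0.08,0,0,-0.2952,85],[-0.281,-0.4428,0.08,0,0,-0.2952,85],[-0.281,-0.4428,0.08,0,0,-0.2952,85],[-0.281,-0.4428,0.08,0,0,-0.2952,85],[-0.281,-0.4428,0.08,0,0,-0.2952,85]]]'

```text
time: 8.83
position: [0.4973, 0.0661, 0.1972]
orientation: [[0.789, 0.614, -0.0], [0.614, -0.789, -0.0], [-0.0, 0.0, -1.0]]
force: [0.5, 0.5, -0.5]
width: 0.0851
gripper_force: 0.0
```

```bash
python3 - <<'E'
from station import bot
from h import *
import pickle
s=bot.snapshot("wrist");pickle.dump(s,open("w4.pkl","wb"));cv2.imwrite("pics/w4.png",s["color"])
legs(bot)
E
```

```text
t 8.88 p [0.4973 0.0661 0.1972] yaw 37.9 w 84.9 F [-0.1  0.7 -0.6] q [ 0.53 -0.23 -0.23  0.   -1.57  1.7 ]
```

View pics/w4.png

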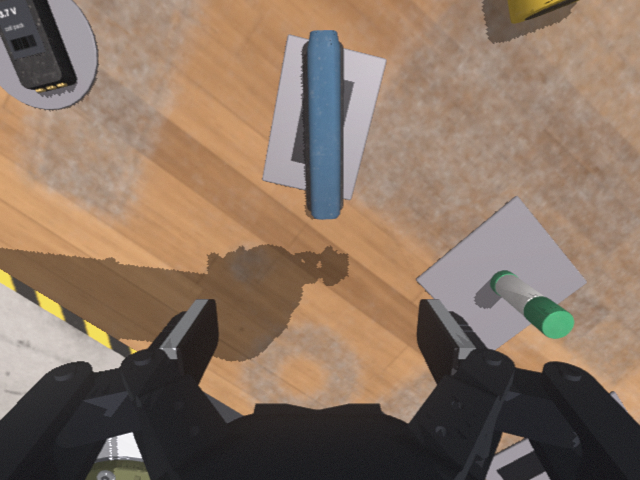

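The glue stick stands on the square pad at (500,275), and the stapler arm spans (324,30) to (325,218).

```bash
python3 - <<'E'
from station import bot
from h import *
import pickle
s=pickle.load(open("w4.pkl","rb"));h=cv2.cvtColor(s["color"],cv2.COLOR_BGR2HSV)
m=(h[...,0]>90)&(h[...,0]<120)&(h[...,1]>60)
q=cv2.morphologyEx(box(s,290,20,360,230,m),cv2.MORPH_CLOSE,np.ones((7,7)))
print("st",rect(s,q,.052),cv2.boundingRect(q))
print([ray(s,p,.052) for p in((324,30),(325,218))])
pg=box(s,255,30,392,205,masks(s)["padgrey"])
cs,_=cv2.findContours(pg,cv2.RETR_EXTERNAL,cv2.CHAIN_APPROX_NONE)
w=np.array([ray(s,p[0],.004) for c in cs if cv2.contourArea(c)>60 for p in c],np.float32)*1000
print("short",cv2.minAreaRect(w))
E
```

```text
st (0.5617, 0.1086, 142.7, 25.0, 39.0) (307, 30, 34, 189)
[array([0.61762951, 0.1529792 ]), array([0.50614718, 0.0641497 ])]
short ((567.3665161132812, 115.54302978515625), (128.89437866210938, 89.67069244384766), 25.21409034729004)
```

```bash
python3 - <<'E'
from station import bot
from h import *
legs(bot,(.5617,.1086,.10,38.7),(.5617,.1086,.019,38.7))
E
```

```text
t 8.88 p [0.4973 0.0661 0.1972] yaw 37.9 w 84.9 F [-0.1  0.7 -0.6] q [ 0.53 -0.23 -0.23  0.   -1.57  1.7 ]
(0.5617, 0.1086, 0.1, 38.7) [0.1924, 0.015, 0.2431] [0.0, 0.0, -0.0044] rows 3.0
(0.5617, 0.1086, 0.019, 38.7) [0.1925, 0.015, 0.4456] [0.0, 0.0, -0.0044] rows 1.9
```

>>> move_arm --plan '[[[0.1925,0.015,0.243,0,0,-0.0044,85],[0.1925,0.015,0.243,0,0,-0.0044,85],[0.1925,0.015,0.243,0,0,-0.0044,85],[0.1925,0.015,0.243,0,0,-0.0044,85],[0.1925,0.015,0.243,0,0,-0.0044,85],[0.1925,0.015,0.3,0,0,-0.0044,85],[0.1925,0.015,0.36,0,0,-0.0044,85],[0.1925,0.015,0.41,0,0,-0.0044,85],[0.1925,0.015,0.435,0,0,-0.0044,85],[0.1925,0.015,0.4456,0,0,-0.0044,85],[0.1925,0.015,0.4456,0,0,-0.0044,85],[0.1925,0.015,0.4456,0,0,-0.0044,85]]]'

```text
time: 9.88
position: [0.5626, 0.1091, 0.0212]
orientation: [[0.779, 0.627, 0.003], [0.627, -0.779, 0.001], [0.003, 0.001, -1.0]]
force: [0.9, 0.8, -0.4]
width: 0.0848
gripper_force: 0.0
```

>>> move_arm --plan '[[[0,0,0,0,0,0,60],[0,0,0,0,0,0,40],[0,0,0,0,0,0,30],[0,0,0,0,0,0,18],[0,0,0,0,0,0,18],[0,0,0,0,0,0,18],[0,0,0,0,0,0,18],[0,0,0,0,0,0,18],[0,0,0,0,0,0,18]]]' --newtons 45

```text
time: 10.63
position: [0.5618, 0.109, 0.0195]
orientation: [[0.779, 0.627, 0.001], [0.627, -0.779, -0.0], [0.0, 0.0, -1.0]]
force: [-0.4, -1.2, 3.2]
width: 0.0247
gripper_force: 44.5
```

```bash
python3 - <<'E'
from station import bot
from h import *
st=bot.sense();p=np.array(st["position"])
legs(bot,(*p[:2].round(4),.19,38),(.442,-.3585,.19,-14.6),(.442,-.3585,p[2].round(4)+.003,-14.6))
E
```

```text
t 10.63 p [0.5618 0.109  0.0195] yaw 38.81 w 24.7 F [-0.4 -1.2  3.2] q [ 0.54  0.05 -0.3   0.   -1.22  1.71]
(np.float64(0.5618), np.float64(0.109), 0.19, 38) [0.0002, 0.0001, -0.4263] [0.0001, -0.0001, 0.0045] rows 4.1
(0.442, -0.3585, 0.19, -14.6) [-0.9657, 0.7231, -0.4263] [0.0001, -0.0002, 0.2967] rows 11.6
(0.442, -0.3585, np.float64(0.0225), -14.6) [-0.9659, 0.7229, -0.0076] [0.0001, -0.0002, 0.2967] rows 4.0
```

>>> move_arm --plan '[[[0,0,-0.04,0,0,0,18],[0,0,-0.12,0,0,0,18],[0,0,-0.2,0,0,0,18],[0,0,-0.29,0,0,0,18],[0,0,-0.37,0,0,0,18],[0,0,-0.426,0,0,0,18],[0,0,-0.426,0,0,0,18],[0,0,-0.426,0,0,0,18]]]'

```text
time: 11.3
position: [0.5617, 0.1094, 0.1899]
orientation: [[0.779, 0.627, 0.001], [0.627, -0.779, 0.001], [0.002, -0.001, -1.0]]
force: [0.2, 0.2, -2.8]
width: 0.0245
gripper_force: 44.7
```

>>> move_arm --plan '[[[-0.06,0.045,0,0,0,0.02,18],[-0.14,0.11,0,0,0,0.045,18],[-0.23,0.17,0,0,0,0.07,18],[-0.31,0.235,0,0,0,0.097,18],[-0.4,0.3,0,0,0,0.123,18],[-0.48,0.36,0,0,0,0.148,18],[-0.57,0.425,0,0,0,0.175,18],[-0.65,0.49,0,0,0,0.2,18],[-0.74,0.555,0,0,0,0.226,18],[-0.82,0.615,0,0,0,0.252,18],[-0.89,0.67,0,0,0,0.275,18],[-0.94,0.705,0,0,0,0.29,18]]]'

```text
time: 12.3
position: [0.4431, -0.349, 0.1864]
orientation: [[0.971, -0.237, -0.004], [-0.237, -0.971, 0.002], [-0.004, -0.001, -1.0]]
force: [0.5, 1.6, -2.3]
width: 0.0249
gripper_force: 44.8
```

```bash
python3 - <<'E'
from station import bot
from h import *
legs(bot,(.442,-.3585,.19,-14.6),(.442,-.3585,.08,-14.6))
E
```

```text
t 12.3 p [ 0.4431 -0.349   0.1864] yaw -13.73 w 24.9 F [ 0.5  1.6 -2.3] q [-0.31 -0.05 -0.09 -0.   -1.54  1.64]
(0.442, -0.3585, 0.19, -14.6) [0.003, 0.0237, -0.009] [-0.0003, 0.0014, 0.0048] rows 0.2
(0.442, -0.3585, 0.08, -14.6) [0.0042, 0.0239, 0.266] [-0.0003, 0.0014, 0.0048] rows 2.6
```

>>> move_arm --plan '[[[0.003,0.02,0.15,0,0,0.004,18],[0.003,0.02,0.26,0,0,0.004,18],[0.003,0.02,0.26,0,0,0.004,18],[0.003,0.02,0.26,0,0,0.004,18],[0.003,0.02,0.26,0,0,0.004,18]]]'

```text
time: 12.72
position: [0.4431, -0.354, 0.0831]
orientation: [[0.97, -0.244, -0.005], [-0.244, -0.97, 0.002], [-0.005, -0.0, -1.0]]
force: [0.2, 0.7, -0.1]
width: 0.0251
gripper_force: 44.9
```

```bash
python3 - <<'E'
from station import bot
from h import *
import pickle
s=bot.snapshot("wrist");pickle.dump(s,open("w5.pkl","wb"));cv2.imwrite("pics/w5.png",s["color"])
legs(bot,(.442,-.3585,.0225,-14.6))
E
```

```text
t 12.77 p [ 0.4446 -0.3547  0.0858] yaw -14.09 w 24.9 F [-0.3  0.6  0.1] q [-0.32 -0.01 -0.23  0.   -1.35  1.64]
(0.442, -0.3585, 0.0225, -14.6) [-0.0038, 0.0107, 0.1583] [0.0003, 0.0002, 0.0028] rows 1.5
```

View pics/w5.png

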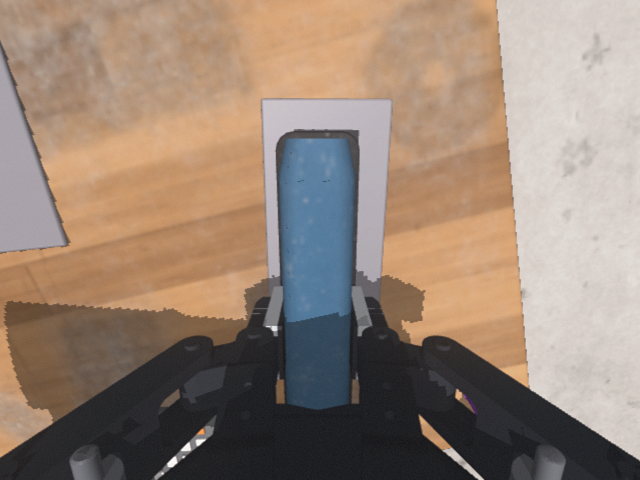

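```bash
python3 - <<'E'
from h import *
import pickle
s=pickle.load(open("w5.pkl","rb"))
a,b=ray(s,(262,99),.004),ray(s,(392,99),.004);e=a-b;print(a,b,np.linalg.norm(e),np.degrees(np.arctan2(e[1],e[0]))-90)
t=np.radians(-14.6);print("pad centre",(a+b)/2-.095*np.array([np.cos(t),np.sin(t)]))
E
```

```text
[ 0.54254935 -0.34618498] [ 0.52351022 -0.42176444] 0.07794063552818711 -14.139128520451138
pad centre [ 0.44109741 -0.36002812]
```

>>> move_arm --plan '[[[-0.0048,0.0128,0.05,0,0,0.0024,18],[-0.0048,0.0128,0.1,0,0,0.0024,18],[-0.0048,0.0128,0.13,0,0,0.0024,18],[-0.0048,0.0128,0.15,0,0,0.0024,18],[-0.0048,0.0128,0.155,0,0,0.0024,18],[-0.0048,0.0128,0.158,0,0,0.0024,18],[-0.0048,0.0128,0.158,0,0,0.0024,18],[-0.0048,0.0128,0.158,0,0,0.0024,18]]]'

```text
time: 13.43
position: [0.4422, -0.3593, 0.0236]
orientation: [[0.968, -0.251, 0.002], [-0.251, -0.968, -0.001], [0.002, 0.001, -1.0]]
force: [0.0, 0.0, -1.7]
width: 0.0251
gripper_force: 44.9
```

```bash
python3 - <<'E'
from station import bot
from h import *
legs(bot,(.4415,-.3592,.0195,-14.5))
E
```

```text
t 13.43 p [ 0.4422 -0.3593  0.0236] yaw -14.53 w 25.1 F [ 0.   0.  -1.7] q [-0.33  0.04 -0.3   0.   -1.23  1.65]
(0.4415, -0.3592, 0.0195, -14.5) [-0.0019, 0.0001, 0.0103] [0.0002, -0.0006, -0.0002] rows 0.1
```

>>> move_arm --plan '[[[-0.0015,0,0.004,0,0,0,18],[-0.0015,0,0.007,0,0,0,18],[-0.0015,0,0.01,0,0,0,18],[-0.0015,0,0.01,0,0,0,18],[-0.0015,0,0.01,0,0,0,18]]]'

```text
time: 13.85
position: [0.4412, -0.3591, 0.0195]
orientation: [[0.968, -0.251, 0.001], [-0.251, -0.968, -0.001], [0.001, 0.001, -1.0]]
force: [-3.1, 1.8, 5.0]
width: 0.0246
gripper_force: 45.7
```

>>> move_arm --plan '[[[0,0,0,0,0,0,28],[0,0,0,0,0,0,36],[0,0,0,0,0,0,50],[0,0,0,0,0,0,65],[0,0,0,0,0,0,75],[0,0,0,0,0,0,80],[0,0,-0.08,0,0,0,85],[-0.05,0,-0.18,0,0,0,85],[-0.1,0,-0.28,0,0,0,85],[-0.15,0,-0.38,0,0,0,85],[-0.15,0,-0.45,0,0,0,85],[-0.15,0,-0.45,0,0,0,85]]]'

```text
time: 14.85
position: [0.384, -0.3458, 0.208]
orientation: [[0.968, -0.252, 0.012], [-0.251, -0.968, -0.008], [0.013, 0.005, -1.0]]
force: [0.5, -0.4, 2.3]
width: 0.0848
gripper_force: 0.0
```

```bash
python3 - <<'E'
from station import bot
from h import *
import pickle
s=bot.snapshot("wrist");pickle.dump(s,open("w6.pkl","wb"));cv2.imwrite("pics/w6.png",s["color"])
legs(bot)
E
```

```text
t 14.9 p [ 0.384  -0.3449  0.2038] yaw -14.56 w 84.9 F [-0.3 -0.4 -1.5] q [-0.34 -0.2  -0.19  0.   -1.57  1.66]
```

View pics/w6.png

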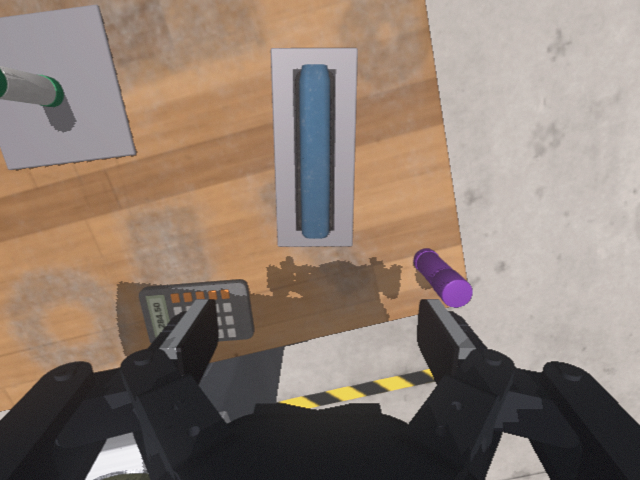

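```bash
python3 - <<'E'
from station import bot
from h import *
import pickle
s=pickle.load(open("w6.pkl","rb"));h=cv2.cvtColor(s["color"],cv2.COLOR_BGR2HSV)
m=(h[...,0]>90)&(h[...,0]<120)&(h[...,1]>60)
print("pad",rect(s,cv2.morphologyEx(box(s,262,40,365,252,masks(s)["padgrey"]),cv2.MORPH_CLOSE,np.ones((3,3))),.004))
print("arm",rect(s,box(s,285,55,345,244,m),.052))
print("dark+arm @pad",rect(s,box(s,285,52,345,244,(s["color"].max(2)<75)|m),.013))
print("dark ends",[ray(s,p,.004) for p in((314,69),(314,231))])
t=bot.snapshot("top");cv2.imwrite("pics/t6.png",np.hstack([cv2.resize(t["color"][225:315,410:480],(560,720)[::1])[:600],]))
pickle.dump(t,open("t6.pkl","wb"))
ht=cv2.cvtColor(t["color"],cv2.COLOR_BGR2HSV);m=(ht[...,0]>90)&(ht[...,0]<120)&(ht[...,1]>60)
print("top pad",rect(t,box(t,420,228,476,316,masks(t)["grey"]),.004),"arm",rect(t,box(t,425,232,471,311,m),.052))
legs(bot,(.41,.29,.20,50.5))
E
```

```text
pad (0.4418, -0.36, 188.3, 79.6, -14.5)
arm (0.4415, -0.3605, 141.7, 24.8, -14.1)
dark+arm @pad (0.4401, -0.36, 160.0, 37.3, -14.7)
dark ends [array([ 0.51601239, -0.37951318]), array([ 0.36673225, -0.34026317])]
top pad (0.446, -0.3585, 206.1, 143.0, -1.7) arm (0.3751, -0.3372, 24.2, 10.3, 72.0)
t 14.95 p [ 0.3835 -0.3441  0.2005] yaw -14.55 w 84.7 F [ 0.1 -0.1 -1.3] q [-0.34 -0.19 -0.19  0.   -1.57  1.66]
(0.41, 0.29, 0.2, 50.5) [-0.3342, -1.5509, -0.0012] [0.001, -0.0012, -0.3614] rows 15.2
```

The stapler arm sits centred on the outline to within about 1 mm, and within half a degree in yaw. The battery pack is next.

>>> move_arm --plan '[[[-0.17,-0.78,0,0,0,-0.18,85],[-0.17,-0.78,0,0,0,-0.18,85],[-0.17,-0.78,0,0,0,-0.18,85],[-0.17,-0.78,0,0,0,-0.18,85],[-0.17,-0.78,0,0,0,-0.18,85],[-0.17,-0.78,0,0,0,-0.18,85],[-0.17,-0.78,0,0,0,-0.18,85],[-0.17,-0.78,0,0,0,-0.18,85],[-0.17,-0.78,0,0,0,-0.18,85]]]'

```text
time: 15.7
position: [0.3951, -0.0206, 0.1965]
orientation: [[0.95, 0.312, -0.002], [0.312, -0.95, 0.0], [-0.002, -0.001, -1.0]]
force: [-0.1, 0.1, -0.6]
width: 0.0851
gripper_force: 0.0
```

```bash
python3 - <<'E'
from station import bot
from h import *
legs(bot,(.41,.29,.20,50.5))
E
```

```text
t 15.7 p [ 0.3951 -0.0206  0.1965] yaw 18.2 w 85.1 F [-0.1  0.1 -0.6] q [ 0.47 -0.54 -0.45 -0.   -1.66  1.42]
(0.41, 0.29, 0.2, 50.5) [0.2779, -0.7259, -0.0084] [-0.0005, 0.0005, -0.1795] rows 7.5
```

>>> move_arm --plan '[[[0.278,-0.726,0,0,0,-0.1795,85],[0.278,-0.726,0,0,0,-0.1795,85],[0.278,-0.726,0,0,0,-0.1795,85],[0.278,-0.726,0,0,0,-0.1795,85],[0.278,-0.726,0,0,0,-0.1795,85],[0.278,-0.726,0,0,0,-0.1795,85],[0.278,-0.726,0,0,0,-0.1795,85],[0.278,-0.726,0,0,0,-0.1795,85],[0.278,-0.726,0,0,0,-0.1795,85],[0.278,-0.726,0,0,0,-0.1795,85]]]'

```text
time: 16.53
position: [0.4118, 0.2861, 0.196]
orientation: [[0.64, 0.769, -0.003], [0.769, -0.64, -0.003], [-0.004, 0.0, -1.0]]
force: [0.2, -0.7, -0.7]
width: 0.0851
gripper_force: 0.0
```

```bash
python3 - <<'E'
from station import bot
from h import *
import pickle
s=bot.snapshot("wrist");pickle.dump(s,open("w7.pkl","wb"));cv2.imwrite("pics/w7.png",s["color"])
legs(bot)
E
```

```text
t 16.58 p [0.4121 0.2854 0.1967] yaw 50.18 w 85.1 F [ 0.6 -0.3  0.1] q [ 1.01 -0.22 -0.23 -0.   -1.57  1.44]
```

View pics/w7.png

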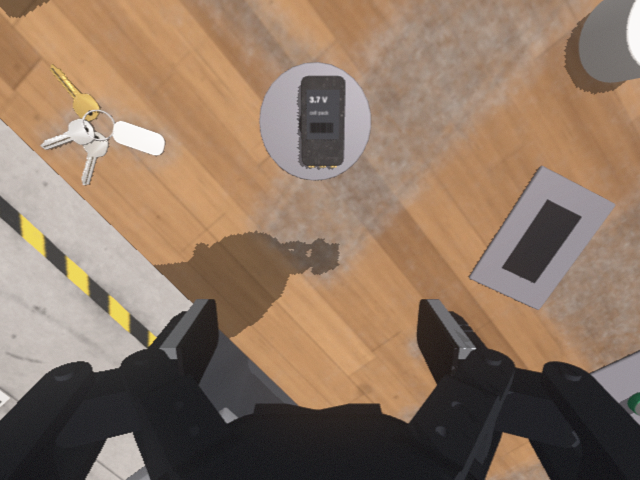

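The battery pack's top face spans (301,76) to (345,168). The short pad is now clear, with its outline at (541,241).

```bash
python3 - <<'E'
from station import bot
from h import *
import pickle
s=pickle.load(open("w7.pkl","rb"));m=masks(s);b=s["color"].max(2)
for t in (85,100):print("batt",rect(s,cv2.morphologyEx(box(s,290,66,356,166,b<t),cv2.MORPH_CLOSE,np.ones((5,5))),.026))
print("eye",[ray(s,p,.026) for p in((323,76),(323,165),(302,120),(345,120))])
print("round",rect(s,box(s,250,52,382,190,m["grey"]),.004))
print("short",rect(s,box(s,462,160,622,312,m["grey"]),.004))
print("outline",rect(s,box(s,480,180,600,300,b<75),.004))
E
```

```text
batt (0.4683, 0.3486, 72.5, 38.4, 50.2)
batt (0.4681, 0.3488, 72.5, 39.5, 50.1)
eye [array([0.4926038 , 0.37549105]), array([0.44650972, 0.31955307]), array([0.45674644, 0.36040434]), array([0.48519948, 0.33672108])]
round (0.4636, 0.3517, 103.1, 102.1, 52.8)
short (0.5668, 0.1167, 128.9, 90.7, 25.2)
outline (0.5671, 0.1156, 79.0, 40.8, 25.0)
```

```bash
python3 - <<'E'
from station import bot
from h import *
legs(bot,(.468,.347,.07,50.2),(.468,.347,.007,50.2))
E
```

```text
t 16.58 p [0.4121 0.2854 0.1967] yaw 50.18 w 85.1 F [ 0.6 -0.3  0.1] q [ 1.01 -0.22 -0.23 -0.   -1.57  1.44]
(0.468, 0.347, 0.07, 50.2) [0.2088, 0.0086, 0.3162] [0.0001, 0.001, -0.0001] rows 3.6
(0.468, 0.347, 0.007, 50.2) [0.2092, 0.0086, 0.4737] [0.0001, 0.001, -0.0001] rows 1.5
```

>>> move_arm --plan '[[[0.209,0.0086,0.316,0,0,0,85],[0.209,0.0086,0.316,0,0,0,85],[0.209,0.0086,0.316,0,0,0,85],[0.209,0.0086,0.316,0,0,0,85],[0.209,0.0086,0.316,0,0,0,85],[0.209,0.0086,0.316,0,0,0,85],[0.209,0.0086,0.37,0,0,0,85],[0.209,0.0086,0.42,0,0,0,85],[0.209,0.0086,0.455,0,0,0,85],[0.209,0.0086,0.468,0,0,0,85],[0.209,0.0086,0.47,0,0,0,85],[0.209,0.0086,0.47,0,0,0,85]]]'

```text
time: 17.58
position: [0.4691, 0.3479, 0.0122]
orientation: [[0.641, 0.768, 0.002], [0.768, -0.641, 0.002], [0.002, 0.001, -1.0]]
force: [0.0, -0.2, 0.6]
width: 0.0847
gripper_force: 0.0
```

>>> move_arm --plan '[[[0,0,0,0,0,0,65],[0,0,0,0,0,0,50],[0,0,0,0,0,0,42],[0,0,0,0,0,0,30],[0,0,0,0,0,0,30],[0,0,0,0,0,0,30],[0,0,0,0,0,0,30],[0,0,0,0,0,0,30]]]' --newtons 45

```text
time: 18.25
position: [0.4689, 0.3482, 0.0112]
orientation: [[0.64, 0.768, 0.001], [0.768, -0.64, 0.001], [0.001, 0.0, -1.0]]
force: [-1.5, -0.1, 5.9]
width: 0.0368
gripper_force: 46.9
```

```bash
python3 - <<'E'
from station import bot
from h import *
p=bot.sense()["position"]
legs(bot,(p[0],p[1],.10,50.2),(.567,.116,.10,25.1))
E
```

```text
t 18.25 p [0.4689 0.3482 0.0112] yaw 50.18 w 36.8 F [-1.5 -0.1  5.9] q [ 0.98  0.08 -0.28  0.   -1.21  1.46]
(np.float64(0.4688607829088398), np.float64(0.34817565198458983), 0.1, 50.2) [0.0003, 0.0001, -0.2219] [0.0001, -0.0004, -0.0001] rows 2.1
(0.567, 0.116, 0.1, 25.1) [-0.2884, 0.5603, -0.2221] [0.0001, -0.0004, 0.1393] rows 6.0
```

>>> move_arm --plan '[[[0,0,-0.03,0,0,0,30],[0,0,-0.1,0,0,0,30],[0,0,-0.17,0,0,0,30],[0,0,-0.222,0,0,0,30],[-0.05,0.1,-0.222,0,0,0.025,30],[-0.1,0.19,-0.222,0,0,0.047,30],[-0.145,0.28,-0.222,0,0,0.07,30],[-0.19,0.37,-0.222,0,0,0.092,30],[-0.235,0.46,-0.222,0,0,0.115,30],[-0.27,0.53,-0.222,0,0,0.132,30],[-0.2884,0.5603,-0.222,0,0,0.1393,30],[-0.2884,0.5603,-0.222,0,0,0.1393,30]]]'

```text
time: 19.25
position: [0.5669, 0.1125, 0.0987]
orientation: [[0.908, 0.419, -0.001], [0.419, -0.908, -0.001], [-0.002, 0.0, -1.0]]
force: [-0.4, 0.1, -1.3]
width: 0.0369
gripper_force: 46.1
```

```bash
python3 - <<'E'
from station import bot
from h import *
import pickle
s=bot.snapshot("wrist");pickle.dump(s,open("w8.pkl","wb"));cv2.imwrite("pics/w8.png",s["color"])
c,d=np.cos(np.radians(25.1)),np.sin(np.radians(25.1))
legs(bot,(.567+.001*c,.116+.001*d,.014,25.1))
E
```

```text
t 19.3 p [0.5665 0.114  0.0987] yaw 24.93 w 36.5 F [-0.6  0.5 -2.1] q [ 0.55  0.01 -0.19 -0.   -1.37  1.46]
(np.float64(0.5679055687990111), np.float64(0.1164241994227454), 0.014, 25.1) [0.006, -0.0039, 0.2117] [-0.0001, 0.0005, -0.0009] rows 2.0
```

View pics/w8.png

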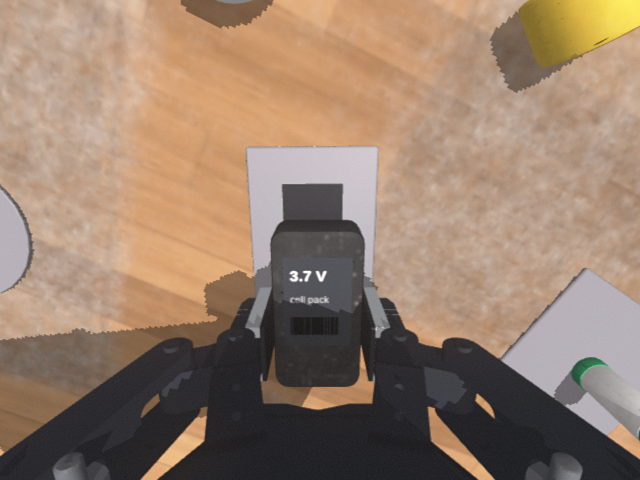

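The battery pack is held level over the outline; the outline's far edge is at row 184. Lowering now.

>>> move_arm --plan '[[[0.006,-0.0039,0.06,0,0,-0.0009,30],[0.006,-0.0039,0.12,0,0,-0.0009,30],[0.006,-0.0039,0.17,0,0,-0.0009,30],[0.006,-0.0039,0.195,0,0,-0.0009,30],[0.006,-0.0039,0.206,0,0,-0.0009,30],[0.006,-0.0039,0.21,0,0,-0.0009,30],[0.006,-0.0039,0.21,0,0,-0.0009,30],[0.006,-0.0039,0.21,0,0,-0.0009,30]]]'

```text
time: 19.97
position: [0.5689, 0.1186, 0.0166]
orientation: [[0.904, 0.427, 0.002], [0.427, -0.904, 0.001], [0.002, 0.0, -1.0]]
force: [-0.0, -0.2, -1.2]
width: 0.0366
gripper_force: 46.1
```

```bash
python3 - <<'E'
from station import bot
from h import *
import pickle
s=pickle.load(open("w8.pkl","rb"))
a,b=ray(s,(247,147),.004),ray(s,(378,147),.004);t=np.radians(25.1);u=np.array([np.cos(t),np.sin(t)])
print("pad",(a+b)/2-.065*u,np.linalg.norm(a-b));a,b=ray(s,(282,184),.004),ray(s,(343,184),.004);print("outl",(a+b)/2-.04*u)
legs(bot,(.5675,.1163,.0112,25.1))
E
```

```text
pad [0.56679165 0.11490543] 0.08751039236153774
outl [0.56706229 0.11529203]
t 19.97 p [0.5689 0.1186 0.0166] yaw 25.29 w 36.6 F [-0.  -0.2 -1.2] q [ 0.55  0.07 -0.28  0.   -1.22  1.46]
(0.5675, 0.1163, 0.0112, 25.1) [-0.0056, 0.0038, 0.0134] [0.0001, -0.0007, 0.001] rows 0.1
```

>>> move_arm --plan '[[[-0.005,0.0048,0,0,0,0.001,30],[-0.005,0.0048,0.004,0,0,0.001,30],[-0.005,0.0048,0.008,0,0,0.001,30],[-0.005,0.0048,0.012,0,0,0.001,30],[-0.005,0.0048,0.014,0,0,0.001,30],[-0.005,0.0048,0.014,0,0,0.001,30],[-0.005,0.0048,0.014,0,0,0.001,30]]]'

```text
time: 20.55
position: [0.5674, 0.1155, 0.0112]
orientation: [[0.906, 0.424, 0.001], [0.424, -0.906, -0.0], [0.001, 0.001, -1.0]]
force: [-5.1, 0.1, 7.8]
width: 0.0369
gripper_force: 47.2
```

>>> move_arm --plan '[[[0,0,0,0,0,0,40],[0,0,0,0,0,0,48],[0,0,0,0,0,0,60],[0,0,0,0,0,0,75],[0,0,0,0,0,0,82],[0,0,0,0,0,0,85],[0,0,-0.08,0,0,0,85],[-0.05,0,-0.18,0,0,0,85],[-0.1,0,-0.28,0,0,0,85],[-0.16,0,-0.38,0,0,0,85],[-0.16,0,-0.46,0,0,0,85],[-0.16,0,-0.46,0,0,0,85]]]'

```text
time: 21.55
position: [0.5115, 0.0881, 0.204]
orientation: [[0.906, 0.424, 0.015], [0.424, -0.906, 0.004], [0.015, 0.003, -1.0]]
force: [0.1, -0.7, 1.2]
width: 0.0854
gripper_force: 0.0
```

```bash
python3 - <<'E'
from station import bot
from h import *
import pickle
s=bot.snapshot("wrist");pickle.dump(s,open("w9.pkl","wb"));cv2.imwrite("pics/w9.png",s["color"])
legs(bot)
E
```

```text
t 21.6 p [0.5109 0.0887 0.1997] yaw 25.07 w 85.0 F [ 0.1  0.2 -1.3] q [ 0.56 -0.19 -0.19  0.   -1.56  1.45]
```

View pics/w9.png

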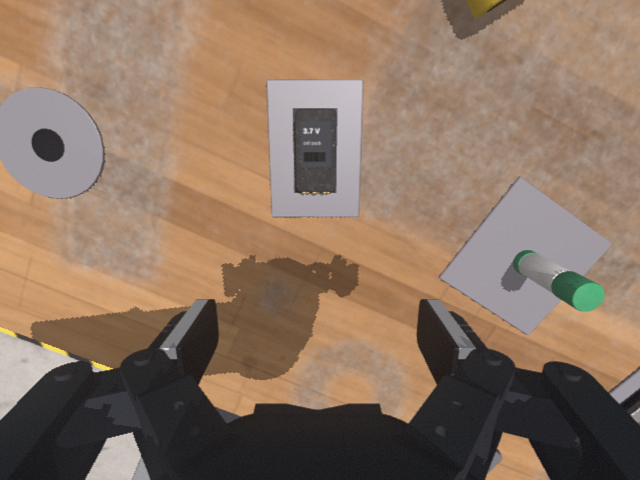

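The battery pack covers its outline at (315,150). The glue stick is at (525,262), with its cap at (578,290). I'll check both numerically, along with the round pad.

```bash
python3 - <<'E'
from station import bot
from h import *
import pickle
s=pickle.load(open("w9.pkl","rb"));m=masks(s);b=s["color"].max(2)
print("dark@.026",rect(s,cv2.morphologyEx(box(s,285,100,345,200,b<90),cv2.MORPH_CLOSE,np.ones((5,5))),.026))
print("edges",[ray(s,p,z) for p,z in(((315,108),.026),((315,191),.026),((294,150),.026),((337,150),.026))])
print("short",rect(s,box(s,260,72,370,225,m["grey"]),.004))
print("spot",rect(s,box(s,20,120,75,170,b<75),.004))
g=box(s,555,265,610,315,m["green"]);c=max(cv2.findContours(g,0,1)[0],key=cv2.contourArea)
print("glue cap",ray(s,(588,295),.092))
g=cv2.fitEllipse(c);print(g)
legs(bot,(.5604,-.1341,.14,-15),(.5604,-.1341,.03,-15))
E
```

```text
dark@.026 (0.5675, 0.1158, 73.0, 38.5, 25.0)
edges [array([0.60150844, 0.13113889]), array([0.53541649, 0.10038308]), array([0.56104926, 0.13334285]), array([0.57758459, 0.09796533])]
short (0.5677, 0.1156, 128.6, 89.5, 25.2)
spot (0.464, 0.3518, 29.8, 28.8, -65.0)
glue cap [ 0.56091092 -0.13327555]
((578.5698852539062, 291.1515808105469), (31.788509368896484, 52.58562088012695), 115.5025634765625)
t 21.6 p [0.5109 0.0887 0.1997] yaw 25.07 w 85.0 F [ 0.1  0.2 -1.3] q [ 0.56 -0.19 -0.19  0.   -1.56  1.45]
(0.5604, -0.1341, 0.14, -15) [-0.1255, 0.5568, 0.1482] [-0.001, -0.0033, 0.2226] rows 5.7
(0.5604, -0.1341, 0.03, -15) [-0.1284, 0.5566, 0.4232] [-0.001, -0.0033, 0.2226] rows 2.6
```

>>> move_arm --plan '[[[-0.126,0.5568,0.1,0,0,0.2226,85],[-0.126,0.5568,0.1,0,0,0.2226,85],[-0.126,0.5568,0.1,0,0,0.2226,85],[-0.126,0.5568,0.1,0,0,0.2226,85],[-0.126,0.5568,0.1,0,0,0.2226,85],[-0.126,0.5568,0.1,0,0,0.2226,85],[-0.126,0.5568,0.14,0,0,0.2226,85],[-0.126,0.5568,0.14,0,0,0.2226,85],[-0.126,0.5568,0.14,0,0,0.2226,85]]]'

```text
time: 22.35
position: [0.5571, -0.1348, 0.1358]
orientation: [[0.966, -0.259, -0.003], [-0.259, -0.966, -0.0], [-0.003, 0.001, -1.0]]
force: [0.3, 0.1, 0.8]
width: 0.0847
gripper_force: 0.0
```

```bash
python3 - <<'E'
from station import bot
from h import *
legs(bot,(.5604,-.1341,.03,-15))
E
```

```text
t 22.35 p [ 0.5571 -0.1348  0.1358] yaw -15.0 w 84.7 F [0.3 0.1 0.8] q [ 0.11 -0.02 -0.15 -0.   -1.44  1.2 ]
(0.5604, -0.1341, 0.03, -15) [0.0082, -0.0042, 0.2646] [0.0003, 0.001, -0.0] rows 2.5
```

>>> move_arm --plan '[[[0.007,-0.003,0.06,0,0,0,85],[0.007,-0.003,0.13,0,0,0,85],[0.007,-0.003,0.2,0,0,0,85],[0.007,-0.003,0.25,0,0,0,85],[0.007,-0.003,0.262,0,0,0,85],[0.007,-0.003,0.262,0,0,0,85],[0.007,-0.003,0.262,0,0,0,85]]]'

```text
time: 22.93
position: [0.5619, -0.1339, 0.0346]
orientation: [[0.966, -0.257, 0.002], [-0.257, -0.966, -0.001], [0.002, 0.0, -1.0]]
force: [-0.5, 0.5, -0.1]
width: 0.085
gripper_force: 0.0
```

>>> move_arm --plan '[[[0,0,0,0,0,0,60],[0,0,0,0,0,0,40],[0,0,0,0,0,0,30],[0,0,0,0,0,0,20],[0,0,0,0,0,0,20],[0,0,0,0,0,0,20],[0,0,0,0,0,0,20],[0,0,0,0,0,0,20],[0,0,0,0,0,0,20]]]' --newtons 25

```text
time: 23.68
position: [0.5612, -0.1343, 0.0332]
orientation: [[0.966, -0.259, 0.001], [-0.259, -0.966, -0.0], [0.001, 0.0, -1.0]]
force: [-1.3, 1.3, 4.6]
width: 0.0251
gripper_force: 24.4
```

```bash
python3 - <<'E'
from station import bot
from h import *
p=bot.sense()["position"]
legs(bot,(p[0],p[1],.17,-15),(.50,.11,.17,10),(.464,.3517,.17,40),(.464,.3517,p[2]+.002,40))
E
```

```text
t 23.68 p [ 0.5612 -0.1343  0.0332] yaw -14.99 w 25.1 F [-1.3  1.3  4.6] q [ 0.11  0.05 -0.27  0.   -1.25  1.2 ]
(np.float64(0.5612253300695869), np.float64(-0.1343271076819156), 0.17, -15) [0.0003, 0.0, -0.342] [0.0, -0.0003, 0.0001] rows 3.3
(0.5, 0.11, 0.17, 10) [-0.3055, -0.5504, -0.3423] [0.0001, -0.0003, -0.1388] rows 6.0
(0.464, 0.3517, 0.17, 40) [-0.5487, -1.1109, -0.3425] [0.0001, -0.0002, -0.3055] rows 5.9
(0.464, 0.3517, np.float64(0.03521502332290382), 40) [-0.549, -1.1109, -0.0055] [0.0001, -0.0002, -0.3055] rows 3.2
```

>>> move_arm --plan '[[[0,0,-0.08,0,0,0,20],[0,0,-0.16,0,0,0,20],[0,0,-0.25,0,0,0,20],[0,0,-0.342,0,0,0,20],[-0.04,-0.08,-0.342,0,0,-0.02,20],[-0.09,-0.16,-0.342,0,0,-0.04,20],[-0.13,-0.24,-0.342,0,0,-0.06,20],[-0.18,-0.32,-0.342,0,0,-0.08,20],[-0.22,-0.4,-0.342,0,0,-0.1,20],[-0.26,-0.47,-0.342,0,0,-0.12,20],[-0.295,-0.53,-0.342,0,0,-0.135,20],[-0.3055,-0.55,-0.342,0,0,-0.1388,20]]]'

```text
time: 24.68
position: [0.4986, 0.1127, 0.1689]
orientation: [[0.984, 0.179, -0.001], [0.179, -0.984, 0.0], [-0.001, -0.001, -1.0]]
force: [0.2, -0.6, 0.2]
width: 0.0252
gripper_force: 24.7
```

```bash
python3 - <<'E'
from station import bot
from h import *
legs(bot,(.464,.3517,.13,40))
E
```

```text
t 24.68 p [0.4986 0.1127 0.1689] yaw 10.29 w 25.2 F [ 0.2 -0.6  0.2] q [ 0.62 -0.2  -0.25 -0.   -1.52  1.13]
(0.464, 0.3517, 0.13, 40) [0.0216, -0.6033, 0.0976] [-0.0002, 0.0002, -0.1651] rows 5.9
```

>>> move_arm --plan '[[[0.003,-0.09,0,0,0,-0.025,20],[0.006,-0.18,0.0,0,0,-0.05,20],[0.009,-0.27,0.02,0,0,-0.075,20],[0.013,-0.36,0.04,0,0,-0.1,20],[0.016,-0.45,0.06,0,0,-0.125,20],[0.019,-0.54,0.08,0,0,-0.15,20],[0.0216,-0.6033,0.0976,0,0,-0.165,20],[0.0216,-0.6033,0.0976,0,0,-0.165,20],[0.0216,-0.6033,0.0976,0,0,-0.165,20],[0.0216,-0.6033,0.0976,0,0,-0.165,20]]]'

```text
time: 25.52
position: [0.4667, 0.3484, 0.1301]
orientation: [[0.77, 0.638, -0.0], [0.638, -0.77, -0.001], [-0.001, 0.001, -1.0]]
force: [0.6, 0.5, -0.1]
width: 0.0251
gripper_force: 24.8
```

```bash
python3 - <<'E'
from station import bot
from h import *
legs(bot,(.464,.3517,.036,40))
E
```

```text
t 25.52 p [0.4667 0.3484 0.1301] yaw 39.63 w 25.1 F [ 0.6  0.5 -0.1] q [ 0.99  0.01 -0.13  0.   -1.43  1.28]
(0.464, 0.3517, 0.036, 40) [0.0004, -0.0108, 0.2353] [0.0002, 0.0003, -0.002] rows 2.3
```

>>> move_arm --plan '[[[0.0004,-0.0108,0.06,0,0,0,20],[0.0004,-0.0108,0.12,0,0,0,20],[0.0004,-0.0108,0.18,0,0,0,20],[0.0004,-0.0108,0.215,0,0,0,20],[0.0004,-0.0108,0.23,0,0,0,20],[0.0004,-0.0108,0.235,0,0,0,20],[0.0004,-0.0108,0.235,0,0,0,20],[0.0004,-0.0108,0.235,0,0,0,20]]]'

```text
time: 26.18
position: [0.4647, 0.3526, 0.0381]
orientation: [[0.77, 0.638, 0.002], [0.638, -0.77, 0.001], [0.002, -0.0, -1.0]]
force: [0.1, 0.3, 0.6]
width: 0.0251
gripper_force: 24.8
```

```bash
python3 - <<'E'
from station import bot
from h import *
legs(bot,(.464,.3517,.0332,40))
E
```

```text
t 26.18 p [0.4647 0.3526 0.0381] yaw 39.66 w 25.1 F [0.1 0.3 0.6] q [ 0.99  0.06 -0.25  0.   -1.26  1.27]
(0.464, 0.3517, 0.0332, 40) [-0.0028, 0.0008, 0.0122] [-0.0, -0.0007, -0.0019] rows 0.1
```

>>> move_arm --plan '[[[-0.0025,0.0008,0.003,0,0,0,20],[-0.0025,0.0008,0.007,0,0,0,20],[-0.0025,0.0008,0.01,0,0,0,20],[-0.0025,0.0008,0.0125,0,0,0,20],[-0.0025,0.0008,0.0125,0,0,0,20],[-0.0025,0.0008,0.0125,0,0,0,20]]]'

```text
time: 26.68
position: [0.464, 0.3523, 0.0332]
orientation: [[0.769, 0.639, 0.002], [0.639, -0.769, 0.002], [0.003, 0.0, -1.0]]
force: [-1.2, -0.4, 5.6]
width: 0.025
gripper_force: 24.8
```

>>> move_arm --plan '[[[0,0,0,0,0,0,28],[0,0,0,0,0,0,34],[0,0,0,0,0,0,45],[0,0,0,0,0,0,60],[0,0,0,0,0,0,75],[0,0,0,0,0,0,82],[0,0,-0.08,0,0,0,85],[0,0,-0.18,0,0,0,85],[0,0,-0.28,0,0,0,85],[-0.05,0,-0.38,0,0,0,85],[-0.13,0,-0.43,0,0,0,85],[-0.15,0,-0.43,0,0,0,85]]]'

```text
time: 27.68
position: [0.4174, 0.3129, 0.2111]
orientation: [[0.77, 0.639, 0.008], [0.638, -0.77, 0.008], [0.011, -0.001, -1.0]]
force: [1.0, 0.2, 0.9]
width: 0.0852
gripper_force: 0.0
```

```bash
python3 - <<'E'
from station import bot
from h import *
import pickle
s=bot.snapshot("wrist");pickle.dump(s,open("w10.pkl","wb"));cv2.imwrite("pics/w10.png",s["color"])
t=bot.snapshot("top");cv2.imwrite("pics/t10.png",t["color"]);pickle.dump(t,open("t10.pkl","wb"))
legs(bot)
E
```

```text
t 27.78 p [0.4167 0.3132 0.2057] yaw 39.72 w 85.1 F [-0.5  0.1 -1.2] q [ 1.03 -0.18 -0.17 -0.   -1.58  1.23]
```

View pics/w10.png

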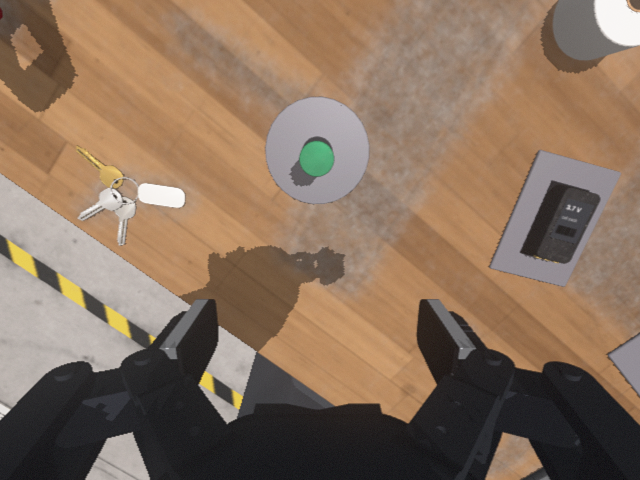

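The glue stick stands on the round pad with its cap at (317,158). I'll check it numerically and look at the overall view.

```bash
python3 - <<'E'
from h import *
import pickle
s=pickle.load(open("w10.pkl","rb"));m=masks(s)
g=box(s,295,130,340,182,m["green"]&(s["color"][...,1]>130));c=max(cv2.findContours(g,0,1)[0],key=cv2.contourArea);(x,y),r=cv2.minEnclosingCircle(c)
print("cap",x,y,r,ray(s,(x,y),.092))
pg=box(s,255,88,380,212,m["grey"]|m["green"]);print("round",rect(s,pg,.004))
E
```

```text
cap 316.3571472167969 158.2142791748047 17.41607093811035 [0.46216349 0.3507809 ]
round (0.4637, 0.3515, 102.8, 102.2, -75.1)
```

View pics/t10.png

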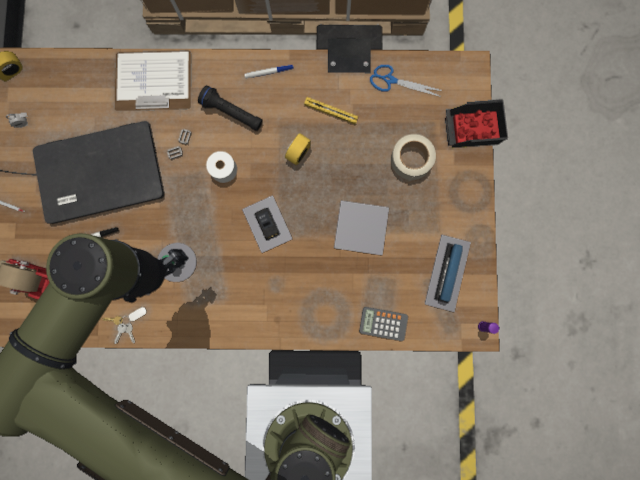

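The top view shows the stapler on the long pad at (448,272) and the battery pack on the short pad at (267,222). The bystanders have not moved. The glue stick is within 2 mm of the round pad's centre.

```bash
python3 -c "
from station import bot
print(bot.close_job())"
```

```text
the job is handed in; nothing more can be done
None
```

The job is handed in: the stapler, battery pack and glue stick are each on their own outlines, measured within about 2 mm, the bystanders are unmoved, and it took about 28 s.

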